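# Fold the ring tray's flap over and tuck it under the lip

### The arm

A 6-joint arm with a two-finger parallel gripper is mounted at the origin on a cart in front of the work surface, level with it; the furniture and walls round the work are solid. World frame = base frame: x ahead of the robot, y to its left, z up, the work surface at z = 0. Lengths are in m, angles in rad, forces in N, time in s.
With the tool pointing down it reaches from about 0.3 to 0.875 m from the base axis. Payload 4.2 kg.
Tool frame: the origin (TCP) lies midway between the tips of the shut fingers; the grasp point (between the pads) lies 19 mm behind it (env.grip_depth is the distance from the TCP to the grasp point, in m); z points along the fingers, y is the direction in which the jaws open and shut (so a half turn about z gives the same grasp; the last joint's range is limited). The gripper opens to 85 mm and grips with 20 to 120 N. Pads are 22 mm wide; open, the fingers measure 114 mm over their backs; the gripper's body (76 mm by 85 mm) begins 54 mm behind the grasp point. The pads swing forward as they close: fully open they stand 13 mm farther back than shut.
Start: joints at [-1.258, 0.32, 1.565, -0, 1.257, -0.02], TCP at [0.188, -0.543, 0.231] pointing down, gripper open.
Joint ranges: [-3.11, 3.11], [-0.84, 2.01], [0.21, 2.61], [-1.34, 4.49], [0.05, 2.63], [-2.56, 2.56]. Speed limits (rad/s): [2.57, 2.57, 3.14, 3.14, 3.14, 3.14].

### API

Orientations are given as a unit quaternion [w, x, y, z].
In Python, from plant import env, optics, workorder, nets gives the robot as it stands.
- The arm moves only by the tool arm_command, never from a script. Its argument "targets" is a list of rows, each a list of 7 numbers: the shift along the tool's x, y, z in mm, then the turn, a rotation vector about the tool's x, y, z in rad, then the closure, from -1 (fully open) to 1 (shut), so that 0 is half open. In form: [[x, y, z, wx, wy, wz, claw], ...]. A call has 1 to 8 rows; each row shifts and turns the pose as measured when the row begins, along the tool's axes as they then stand; what a row does not reach is not made up. A row lasts 1/8 s, in which the tool goes at most 62.5 mm and 10.7 degrees, less where a joint would pass 70% of its speed; a pose out of reach is approached as far as the arm can. A call is refused whole if a number of a shift passes 62.5 or a number of a turn 0.188, either way. A call with a gripper value outside its range is refused whole. The fingers move at their own pace and stop on an object; "squeeze" is the grip in N (left out, the last holds). Time passes only in rows, so rows that do not move let the fingers close. It gives the time, the measured TCP pose, the force and the opening at its end, in the units of the state.
- env.state(): the state, without advancing time (a new reading comes with each control period).
- optics.read_camera(name): name is "side" or "top" or "wrist"; returns a dict with "img" (384x512x3 uint8, red, green, blue), "fx", "fy", "cx", "cy" (pixels), "D" ([k1, k2, p1, p2, k3] as OpenCV has them; the pictures are not rectified), "extrinsics" (4x4, takes a point from world to camera coordinates). Camera axes: x right, y up, looking along -z (the intrinsics and any distortion apply to the point x, -y, -z); pixel columns grow to the right and rows downward; lengths in m; the calibration is good to about 2 mm. A picture is of the moment at which its call begins. There is no depth.
- workorder.job_done(): hands the job in, once; it reports no verdict.
Trained networks look in a picture, given as the dict that the camera call returned (one of the last four; its "shot" number tells which), for a name from the list of things; names that differ only in an ending like _2 or _b are one class to them, and where a whole thing is asked for, a point or a joint stands for the part that bears it (a point fixed in the world has none). Each returns a list of dicts, best first, with "p" (0 to 1); they miss things now and then, are a little off and sometimes report something else, mostly with a low value. They report only what shows in the picture. A call takes as long as a camera call. They do not tell look-alikes from the thing itself.
- nets.boxes_of(picture, query): "rect" ([left, top, width, height] in pixels, round what is visible of it).
- nets.outline_of(picture, query): "mask" (384x512 bool, what is visible of it) and "rect" ([left, top, width, height] in pixels, round what is visible of it).
- nets.tip_of(picture, query): "pixel" ([row, column] in pixels: a listed point, or the origin of a listed thing).
The state is a dict: "time": time; "q": joint angles; "joint_velocities": joint speeds; "tau": joint torques, N m; "tcp_pos": TCP position; "eef_rot": TCP orientation; "wrist_force": force on the tool from outside, world axes, zero at the start; "moment": the same for the moment, N m; "width": finger opening in m.
Only numpy, scipy, OpenCV 4.12 (cv2) and the standard library are available. Lean on these libraries where they do the work, as an engineer would, in place of code of your own. Each camera call takes 0.05 s, during which the arm holds its last target.

### The job

Close the blue spacer-ring tray for carrying: with the fingertips, pushing gently and never pinching, fold its orange hinged flap down over the rings, and while holding it down push it along until its tongue is tucked fully home beneath the dark retaining lip, so that it stays shut by itself. Leave the rings lying in the tray, do not disturb the setting block, tape measure and wood offcut round about, and finish clear of everything.

Things in the scene. Friction and masses are not known exactly. Their poses are not given: they have to be found in the camera images.
- ring_tray: Blue sheet-steel ring tray screwed to the table, 185 x 158 mm. Origin: on the table under the middle of the two ring pockets. Its +x axis is the way the flap slides home, z is up. The flap's hinge line runs along y at x = -55 mm + joint carriage, 37.5 mm up. Dark guide cheeks 44 mm high flank it at y = +-75 mm, x -92 to -17 mm. The lip is at the +x end.
- flap (a joint): Hinge of the orange flap (rad): 0 = flat over the tray, 1.57 = upright, 2.0 = leaning back, away from the lip. Rests by friction between about 1.2 and 1.8; below that a weak spring opens it, so from flat it springs up to about 0.9 unless the tongue is under the lip. About 3 N pressed down at mid flap holds it flat.
- carriage (a joint): Slide of the carriage bearing the flap's hinge (m): 0 = drawn back, 0.026 = fully home, along the tray's +x. About 2 N of friction; it stays where it is left. Below about 0.008 the tongue swings down clear of the lip; farther on it strikes the lip.
- tongue_tip (a point): Middle of the free end of the orange flap's tongue, at half its 4 mm thickness, 97 mm from the hinge line. The flap's plate is 4 mm thick, 136 mm wide, and reaches from 4 to 82 mm from the hinge line; the tongue is 60 mm wide and goes on to 97 mm. Flat, the plate's top is 39.5 mm above the table.
- flap_ridge (a point): Middle of the top of the orange push rib across the flap's outer face (upper when closed): 8 mm thick, 100 mm wide, 10 mm above the plate, 70 to 78 mm from the hinge line. A fingertip on the plate between hinge and rib can push against the rib.
- lip_edge (a point): Lower edge of the dark steel lip, middle of its 86 mm width: 55 mm from the tray's origin along the tray's +x, 43.5 mm above the table; axes as the tray's. A turned-up lead-in starts 5 mm before it; the flat strip goes on to 81 mm, 3 mm thick. Home, the tongue's tip is below the strip, 13 mm past this edge.
- ring_a: Grey turned spacer ring, 60 mm across, 20 mm high, lying loose in the tray's pocket on its -y side; origin at the centre of its underside.
- ring_b: Grey turned spacer ring, 60 mm across, 10 mm high, lying loose in the tray's pocket on its +y side; origin at the centre of its underside.
- block: Bystander: white setting block with a black knob, 40 x 60 x 46 mm, standing loose to the left of the tray; origin at the centre of its underside.
- tape: Bystander: yellow pocket tape measure, 36 x 78 x 61 mm, standing loose on the robot's right; origin at the centre of its underside.
- offcut: Bystander: brown wood offcut, 60 x 75 x 22 mm, lying loose beyond the tray to the left; origin at the centre of its underside.
There are look-alikes about, which are no part of the job. Leave any yellow look-alike of the ring_a alone. Leave any pink look-alike of the ring_b alone.

How it is judged:
On the way, in this order (a step that is already met when the one before it is completed fails the run):
1. the flap is folded down over the tray, its tongue still short of the lip (value of joint flap below 0.25 rad and value of joint carriage below 0.015 m).
2. the tongue is tucked home beneath the lip (value of joint flap below 0.09 rad and value of joint carriage above 0.021 m and z of tongue_tip in the frame of lip_edge below 0 m and x of tongue_tip in the frame of lip_edge above 0.007 m), for 0.2 s.
At the end, for the whole second after the job is handed in: The flap lies flat (flap below 0.09 rad) and is slid home (carriage above 0.021 m), its tongue's tip at least 7 mm past the lip's edge and below the lip, at rest without being held; both rings still lie flat on the tray's floor (risen less than 8 mm) (all of step 2 and velocity of joint flap between -0.05 and 0.05 rad/s and velocity of joint carriage below 0.01 m/s and z of each of ring_a, ring_b in the frame of ring_tray below 0.012 m); the robot touches nothing.
It fails at once if the flap or its carriage is pinched or shoved hard (over 35 N from the fingers) (contact force between the fingers and flap above 35 N or contact force between the fingers and carriage above 35 N).
It fails at once if a ring is lifted from the tray's floor (by more than 12 mm) (z of any of ring_a, ring_b in the frame of ring_tray above 0.016 m).
It fails at once if the setting block, tape measure or offcut is moved by more than 20 mm (distance of any of block, tape, offcut from where it was at the start of the episode above 0.02 m).
It also fails if it takes over 40 s, if anything falls off the work surface, if the arm or the gripper's body presses on something with over 40 N, if the wrist force passes 120 N, or if a joint passes its speed limit or range.

## Working session

There is one attempt and no reset: what is moved stays moved. The work goes in short steps, Python scripts to look and compute and a tool call to move; the robot and the scene stay as the last step left them, time stands still between calls to the robot, and variables do not carry over. Pictures are saved under pics/ and viewed, and the job is handed in when it is done.

Besides the shell and the picture viewer there is one more tool, called after "Call:" as name([rows], argument=value, ...), one row to a line, values as JSON. arm_command: Moves the arm, as the interface text tells. Its arguments: {"type":"object","properties":{"targets":{"type":"array"},"squeeze":{"type":"number"}},"required":["targets"]}

```bash
ls; mkdir -p pics; cat > h.py <<'E'
import numpy as np, cv2
from plant import env, optics, workorder, nets
def save(p,n): cv2.imwrite('pics/'+n+'.png', cv2.cvtColor(p['img'],cv2.COLOR_RGB2BGR))
def ray(p,px):  # px=(col,row)
    K=np.array([[p['fx'],0,p['cx']],[0,p['fy'],p['cy']],[0,0,1]],float)
    u=cv2.undistortPoints(np.array([[px]],float),K,np.array(p['D'],float))[0,0]
    E=np.array(p['extrinsics']); R=E[:3,:3];t=E[:3,3]
    d=R.T@np.array([u[0],-u[1],-1]); return -R.T@t, d
def atz(p,px,z):
    o,d=ray(p,px); return o+d*(z-o[2])/d[2]
def proj(p,X):
    E=np.array(p['extrinsics']); K=np.array([[p['fx'],0,p['cx']],[0,p['fy'],p['cy']],[0,0,1]],float)
    c=(E[:3,:3]@np.atleast_2d(X).T).T+E[:3,3]; c=c*[1,-1,-1]
    return cv2.projectPoints(c,np.zeros(3),np.zeros(3),K,np.array(p['D'],float))[0][:,0]
E
python3 - <<'E'
from h import *
s=env.state(); print(s['time'],s['tcp_pos'],s['eef_rot'],s['width'])
for n in ['side','top']:
    p=optics.read_camera(n); save(p,n+'0'); print(n,p['extrinsics'],p['fx'],p['D'])
    for q in ['ring_tray','flap_ridge','tongue_tip','lip_edge','ring_a','block','tape','offcut']:
        print(q,[(np.round(d['pixel']),round(d['p'],2)) for d in nets.tip_of(p,q)[:3]])
E
```

```text
pics
0.0 [ 0.18769703 -0.54300932  0.23049017] [-8.64632778e-04  9.86187201e-01  1.65632237e-01 -1.40867489e-04] 0.08536350051877052
side [[ 0.99673932  0.07940193  0.01435513 -0.55910788]
 [-0.04982713  0.4657539   0.88351036  0.07162427]
 [ 0.06346647 -0.88134479  0.46819159 -1.11543249]
 [ 0.          0.          0.          1.        ]] 386.25806224384166 [0.01812812 0.         0.         0.         0.        ]
ring_tray [(array([228., 229.]), 0.8)]
flap_ridge [(array([181., 258.]), 0.68)]
tongue_tip [(array([171., 252.]), 0.92)]
lip_edge [(array([209., 205.]), 0.79)]
ring_a [(array([217., 230.]), 0.76), (array([232., 224.]), 0.71), (array([192., 277.]), 0.7)]
block [(array([195., 244.]), 0.71)]
tape [(array([277., 184.]), 0.62), (array([194., 246.]), 0.37)]
offcut [(array([178., 301.]), 0.62)]
top [[ 0.0027472  -0.99994982  0.00963394 -0.24354375]
 [ 0.9970671   0.00347586  0.07645337 -0.58679135]
 [-0.07648302  0.00939565  0.99702661 -0.9332683 ]
 [ 0.          0.          0.          1.        ]] 386.3591633660101 [-0.12329594  0.          0.          0.          0.        ]
ring_tray [(array([220., 269.]), 0.63), (array([196., 273.]), 0.62)]
flap_ridge [(array([190., 272.]), 0.88)]
tongue_tip [(array([196., 270.]), 0.55), (array([246., 329.]), 0.36)]
lip_edge [(array([245., 270.]), 0.91)]
ring_a [(array([180., 208.]), 0.71), (array([208., 164.]), 0.66), (array([222., 278.]), 0.6)]
block [(array([218., 205.]), 0.96), (array([220., 254.]), 0.48)]
tape [(array([246., 330.]), 0.73)]
offcut [(array([158., 162.]), 0.71), (array([222., 269.]), 0.54)]
```

```bash
python3 - <<'E'
import cv2
for n in ['side0','top0']:
    a=cv2.imread(f'pics/{n}.png')[100:340,130:450]
    cv2.imwrite(f'pics/{n}z.png',cv2.resize(a,None,fx=2.5,fy=2.5,interpolation=cv2.INTER_CUBIC))
E
```

```text
(no output)
```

View pics/side0z.png

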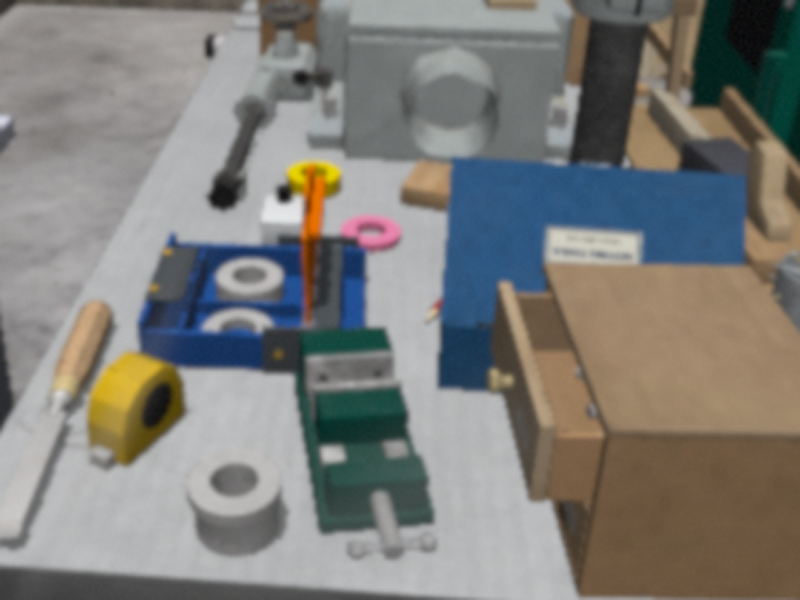

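View pics/top0z.png

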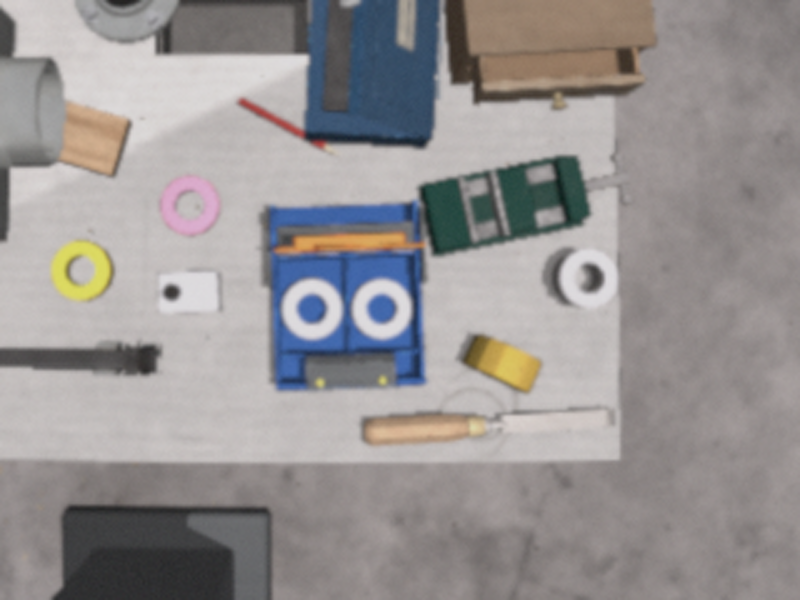

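```bash
python3 - <<'E'
from h import *
s=optics.read_camera('side');t=optics.read_camera('top')
def tri(a,b):
    o1,d1=ray(s,a);o2,d2=ray(t,b);A=np.stack([d1,-d2],1);k=np.linalg.lstsq(A,o2-o1,rcond=None)[0]
    p,q=o1+d1*k[0],o2+d2*k[1];return (p+q)/2,np.linalg.norm(p-q)
print('lip',atz(t,(270,245),.0435),atz(s,(205,209),.0435),tri((205,209),(270,245)))
print('ridge',tri((258,181),(272,190)))
print('tip',tri((252,171),(270,196)))
z=lambda x,y:(x/2.5+130,y/2.5+100)
print('ringA',atz(t,z(312,309),.022),'ringB',atz(t,z(381,308),.012))
for n,px in dict(lipNL=(306,387),lipNR=(397,384),scrL=(320,382),scrR=(383,380),farL=(268,208),farR=(416,203),nearL=(277,388),nearR=(424,384)).items(): print(n,atz(t,z(*px),.035))
print('block',atz(t,z(190,290),.04),'vise corner',atz(t,z(421,187),.04),atz(t,z(436,250),.04))
print('blue case near edge',atz(t,z(305,135),.05))
a=t['img'][170:265,225:345]; cv2.imwrite('pics/topzz.png',cv2.cvtColor(cv2.resize(a,None,fx=6,fy=6,interpolation=cv2.INTER_CUBIC),cv2.COLOR_RGB2BGR))
a=s['img'][150:255,180:300]; cv2.imwrite('pics/sidezz.png',cv2.cvtColor(cv2.resize(a,None,fx=5.5,fy=5.5,interpolation=cv2.INTER_CUBIC),cv2.COLOR_RGB2BGR))
E
```

```text
lip [ 0.46363273 -0.28053197  0.0435    ] [ 0.46871123 -0.27647287  0.0435    ] (array([ 0.46656308, -0.27987506,  0.04541784]), np.float64(0.005750386992735678))
ridge (array([ 0.58550254, -0.28156816,  0.11939686]), np.float64(0.008756033224885591))
tip (array([ 0.57174705, -0.27605538,  0.13811097]), np.float64(0.006689620452132195))
ringA [ 0.51503592 -0.24405364  0.022     ] ringB [ 0.51618142 -0.31311443  0.012     ]
lipNL [ 0.43939041 -0.23827794  0.035     ]
lipNR [ 0.44232478 -0.3267303   0.035     ]
scrL [ 0.44425341 -0.25185089  0.035     ]
scrR [ 0.44621639 -0.31308934  0.035     ]
farL [ 0.61372728 -0.2004789   0.035     ]
farR [ 0.61925645 -0.34598657  0.035     ]
nearL [ 0.43834673 -0.21015071  0.035     ]
nearR [ 0.44227274 -0.35308962  0.035     ]
block [ 0.53297238 -0.12537775  0.04      ] vise corner [ 0.63450455 -0.35041653  0.04      ] [ 0.57266753 -0.36471623  0.04      ]
blue case near edge [ 0.6836541  -0.23648152  0.05      ]
```

View pics/topzz.png

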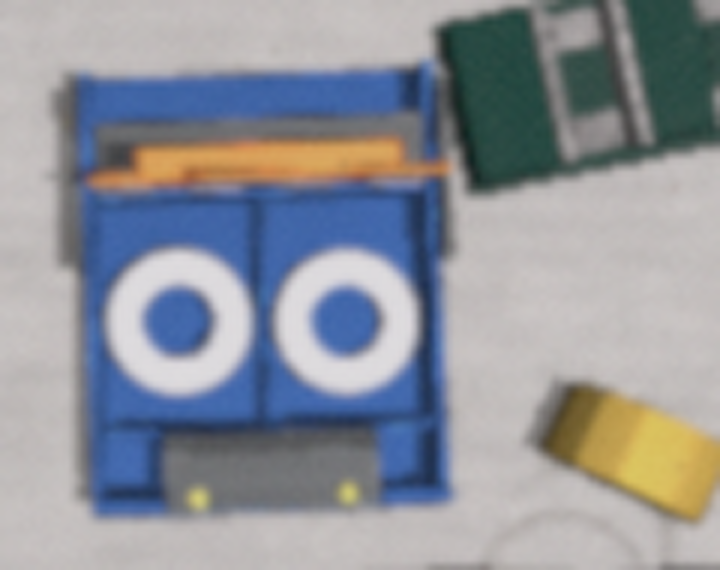

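View pics/sidezz.png

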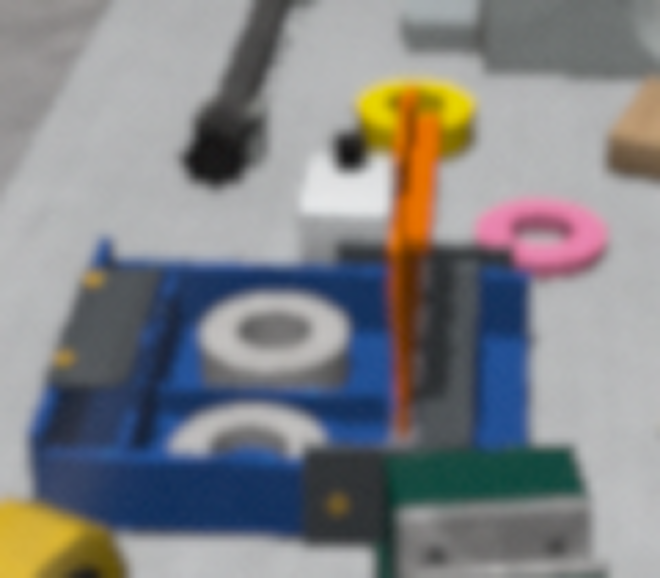

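```bash
cat >> h.py <<'E'
def T(v,P):
    x,y,a=v; P=np.atleast_2d(P); c,s=np.cos(a),np.sin(a)
    return np.c_[x+c*P[:,0]-s*P[:,1], y+s*P[:,0]+c*P[:,1], P[:,2]]
def flap(th,c,r,y,n): return [-.055+c+r*np.cos(th)-n*np.sin(th), y, .0375+r*np.sin(th)+n*np.cos(th)]
def overlay(p,v,th,c,name,roi,f):
    x0,y0,x1,y1=roi
    a=cv2.cvtColor(cv2.resize(p['img'][y0:y1,x0:x1],None,fx=f,fy=f,interpolation=cv2.INTER_CUBIC),cv2.COLOR_RGB2BGR)
    def pl(Q,col,cl=True):
        q=(proj(p,T(v,Q))-[x0,y0]+.5)*f
        cv2.polylines(a,[q.astype(np.int32)],cl,col,1)
    L=.0465
    pl([[.050,-.043,.048],[.050,.043,.048],[.081,.043,L],[.081,-.043,L]],(0,255,255))
    for s in(-1,1): pl([[-.092,s*.075,.044],[-.017,s*.075,.044]],(0,255,0))
    for r0,r1,w,n in((.004,.082,.068,.002),(.07,.078,.05,.012),(.082,.097,.03,.002)):
        pl([flap(th,c,r0,-w,n),flap(th,c,r0,w,n),flap(th,c,r1,w,n),flap(th,c,r1,-w,n)],(255,0,255))
    cv2.imwrite(f'pics/{name}.png',a)
E
python3 - <<'E'
from h import *
from scipy.optimize import least_squares
s=optics.read_camera('side');t=optics.read_camera('top')
M=np.array([(165,508),(380,502),(163,432),(378,430)])/6+[225,170]
P=np.array([[.081,-.043,.0465],[.081,.043,.0465],[.05,-.043,.048],[.05,.043,.048]])
le=[[.055,0,.0435]]
f=lambda v:np.r_[(proj(t,T(v,P))-M).ravel(),.5*(proj(t,T(v,le))-[270,245]).ravel(),.5*(proj(s,T(v,le))-[205,209]).ravel()]
r=least_squares(f,[.52,-.278,np.pi+.036],x_scale=[.01,.01,.05]);print(r.x,r.x[2]-np.pi,np.round(r.fun,2))
v=r.x
g=lambda k:np.r_[(proj(t,T(v,[flap(k[0],k[1],.074,0,.012),flap(k[0],k[1],.097,0,0)]))-[[272,190],[270,196]]).ravel(),(proj(s,T(v,[flap(k[0],k[1],.074,0,.012),flap(k[0],k[1],.097,0,0)]))-[[258,181],[252,171]]).ravel()]
k=least_squares(g,[1.5,0.003],x_scale=[.1,.01]);print(k.x,np.round(k.fun,1))
overlay(t,v,k.x[0],k.x[1],'ot',(225,170,345,265),6);overlay(s,v,k.x[0],k.x[1],'os',(180,150,300,255),5.5)
E
```

```text
[ 0.52207971 -0.27948421  3.16273587] 0.021143211912366233 [-0.1   0.18 -0.11  0.43 -0.   -0.09 -0.   -0.48  0.02 -0.72 -0.58  0.48]
[ 1.50030838e+00 -1.32413715e-03] [-1.5  2.4  1.2  1.7  2.1  2.3  1.5  2.1]
```

View pics/ot.png

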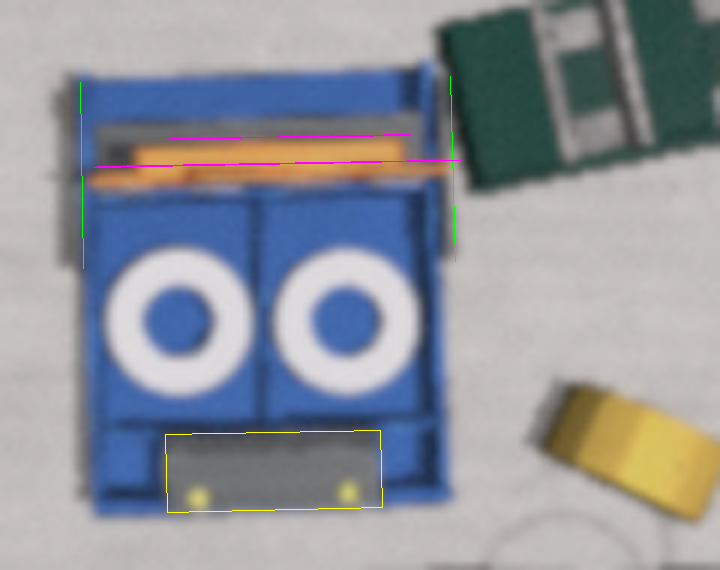

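View pics/os.png

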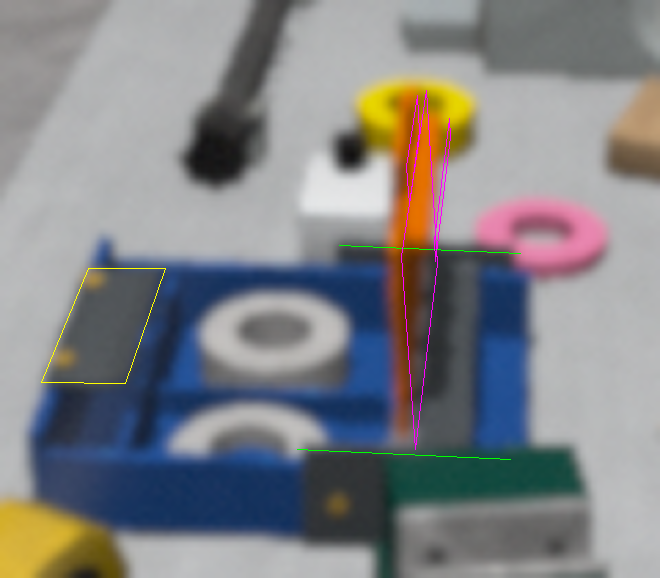

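```bash
cat >> h.py <<'E'
from scipy.spatial.transform import Rotation as Ro
def st():
    s=env.state(); q=s['eef_rot']; R=Ro.from_quat([q[1],q[2],q[3],q[0]]).as_matrix()
    print('t',round(s['time'],3),'tcp',np.round(s['tcp_pos'],4),'F',np.round(s['wrist_force'],1),'yaw',round(np.arctan2(R[1,0],R[0,0]),3),'z',np.round(R[:,2],3),'w',round(s['width'],3),'q',np.round(s['q'],2))
    return s,R
E
python3 - <<'E'
from h import *
s,R=st()
d=np.array([.615,-.279,.23])-s['tcp_pos']; print(R.T@d*1000)
for a in(.333,.233,.133,.033): print(a, np.cos(a)*d[0]+np.sin(a)*d[1], np.sin(a)*d[0]-np.cos(a)*d[1])
E
```

```text
t 1.1 tcp [ 0.1879 -0.5434  0.2314] F [-0.5  0.1 -0.4] yaw 0.333 z [ 0. -0. -1.] w 0.085 q [-1.26  0.32  1.56  0.    1.26 -0.02]
[ 490.09593906 -110.40025765    1.34783847]
0.333 0.4901187640481856 -0.11029885051190927
0.233 0.4766587006100409 -0.15867804646237899
0.133 0.45843602099781877 -0.2054717838245852
0.033 0.4356328002025873 -0.2502125150427576
```

Call:
arm_command([
  [50,-10,0,0,0,0.1,1],
  [50,-17,0,0,0,0.1,1],
  [50,-22,0,0,0,0.1,1],
  [50,-28,0,0,0,0,1],
  [50,-28,0,0,0,0,1],
  [50,-28,0,0,0,0,1],
  [50,-28,0,0,0,0,1],
], squeeze=30)

```text
time: 1.98
tcp_pos: [0.5284, -0.3436, 0.2316]
eef_rot: [0.002, 1.0, 0.007, 0.001]
wrist_force: [0.0, -0.7, -0.7]
width: 0.0003
```

```bash
python3 - <<'E'
from h import *
s,R=st()
print(R.T@(np.array([.615,-.279,.20])-s['tcp_pos'])*1000)
E
```

```text
t 1.975 tcp [ 0.5284 -0.3436  0.2316] F [ 0.  -0.7 -0.7] yaw 0.014 z [ 0.001 -0.004 -1.   ] w 0.0 q [-0.59  0.41  1.43 -0.    1.3   0.96]
[ 87.45866231 -63.53387398  31.45386847]
```

Call:
arm_command([
  [45,-32,0,0,0,-0.02,1],
  [42,-30,0,0,0,0,1],
  [0,0,10,0,0,0,1],
])

```text
time: 2.35
tcp_pos: [0.6203, -0.2747, 0.2212]
eef_rot: [0.002, 1.0, 0.02, 0.002]
wrist_force: [-0.7, -0.0, 0.1]
width: -0.0
```

```bash
python3 - <<'E'
from h import *
s,R=st()
p=optics.read_camera('side'); save(p,'s1'); 
v=(.52,-.279,np.pi+.03)
overlay(p,v,1.5,0,'s1',(170,60,310,260),4)
w=optics.read_camera('wrist'); save(w,'w1')
E
```

```text
t 2.35 tcp [ 0.6203 -0.2747  0.2212] F [-0.7 -0.   0.1] yaw 0.04 z [ 0.004 -0.004 -1.   ] w -0.0 q [-0.43  0.49  1.32 -0.    1.33  1.1 ]
```

View pics/s1.png

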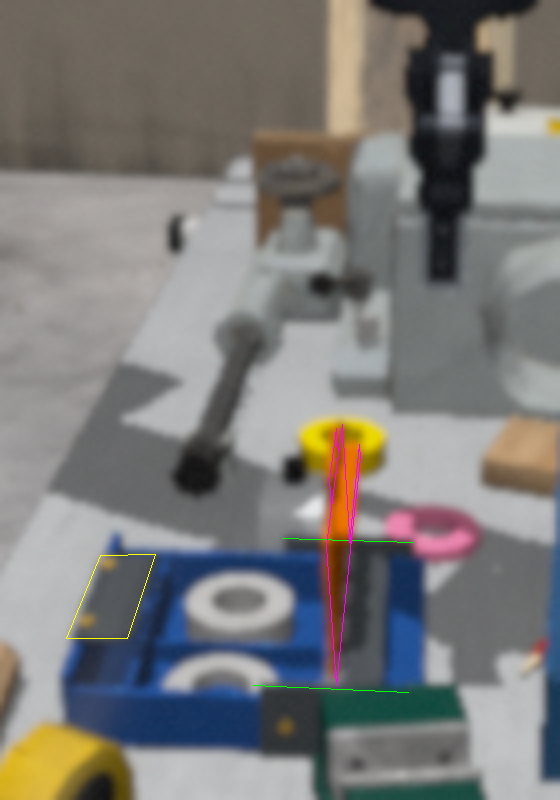

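View pics/w1.png

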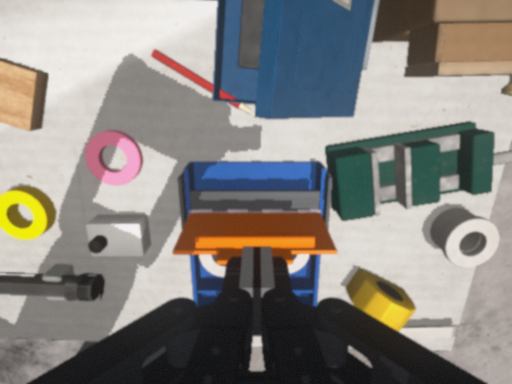

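Call:
arm_command([
  [0,3,45,0,0,0,1],
  [0,0,45,0,0,0,1],
  [0,0,43,0,0,0,1],
  [0,0,0,0,0,0,1],
])

```text
time: 2.95
tcp_pos: [0.6125, -0.2857, 0.0856]
eef_rot: [0.003, 1.0, 0.015, -0.0]
wrist_force: [-1.1, -0.4, -0.3]
width: -0.0001
```

```bash
python3 - <<'E'
from h import *
s,R=st()
p=optics.read_camera('side')
overlay(p,(.52,-.279,np.pi+.03),1.5,0,'s2',(170,110,310,260),5)
E
```

```text
t 2.95 tcp [ 0.6125 -0.2857  0.0856] F [-1.1 -0.4 -0.3] yaw 0.03 z [-0.001 -0.006 -1.   ] w -0.0 q [-0.45  0.58  1.51 -0.01  1.05  1.09]
```

View pics/s2.png

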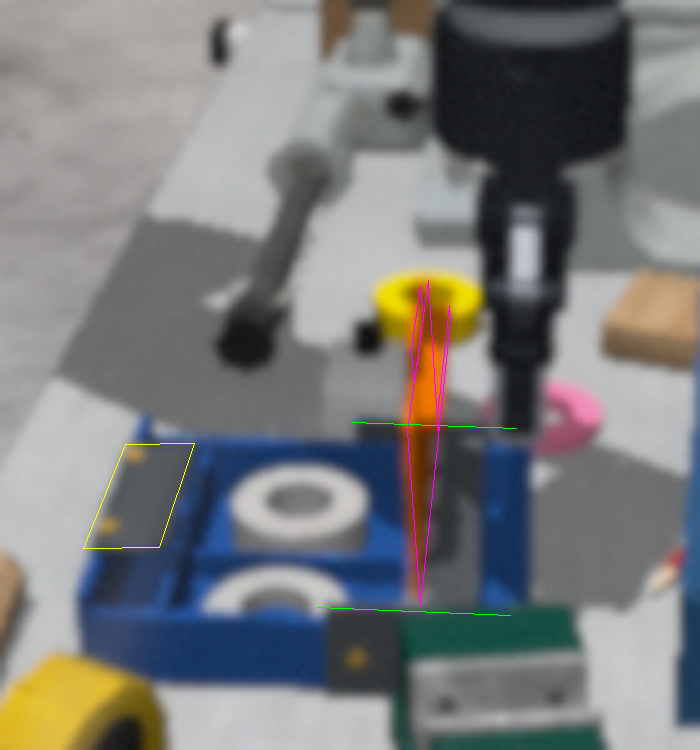

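Call:
arm_command([
  [-10,0,0,0,0,0,1],
  [-8,0,0,0,0,0,1],
  [-6,0,0,0,0,0,1],
  [-6,0,0,0,0,0,1],
])

```text
time: 3.5
tcp_pos: [0.585, -0.2901, 0.0953]
eef_rot: [0.007, 1.0, 0.014, 0.007]
wrist_force: [1.4, -0.1, 0.2]
width: -0.0004
```

```bash
cat > look.py <<'E'
from h import *
import sys
s,R=st()
h=.572; print('X',round((h-(s['tcp_pos'][0]-.011))*1000,1),'Z',round((s['tcp_pos'][2]-.0375)*1000,1))
p=optics.read_camera('side')
n=sys.argv[1]; th=float(sys.argv[2]); c=float(sys.argv[3])
overlay(p,(.5185,-.279,np.pi+.03),th,c,n,(170,110,310,260),5)
E
python3 look.py s3 1.4 0
```

```text
t 3.5 tcp [ 0.585  -0.2901  0.0953] F [ 1.4 -0.1  0.2] yaw 0.029 z [ 0.015 -0.014 -1.   ] w -0.0 q [-0.48  0.54  1.58 -0.01  1.01  1.07]
X -2.0 Z 57.8
```

View pics/s3.png

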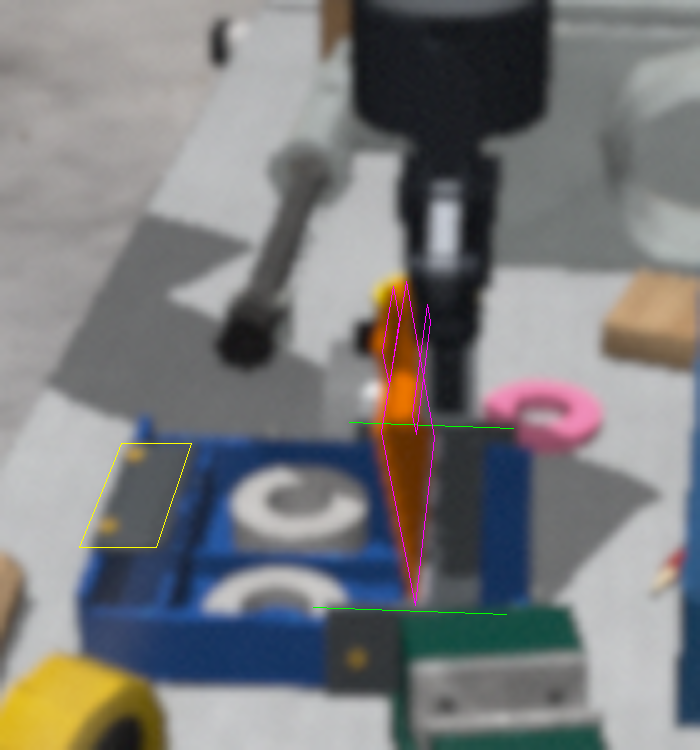

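Call:
arm_command([
  [-5,-4,5,0.014,-0.015,0,1],
  [-5,-3,5,0,0,0,1],
  [-5,-3,5,0,0,0,1],
  [-5,-3,5,0,0,0,1],
])

```text
time: 4.05
tcp_pos: [0.5636, -0.2772, 0.0743]
eef_rot: [0.0, 1.0, 0.014, -0.0]
wrist_force: [0.7, -0.5, 1.6]
width: -0.0004
```

```bash
python3 look.py s4 1.1 0
```

```text
t 4.05 tcp [ 0.5636 -0.2772  0.0743] F [ 0.7 -0.5  1.6] yaw 0.029 z [-0. -0. -1.] w -0.0 q [-0.48  0.53  1.65 -0.    0.97  1.07]
X 19.4 Z 36.8
```

View pics/s4.png

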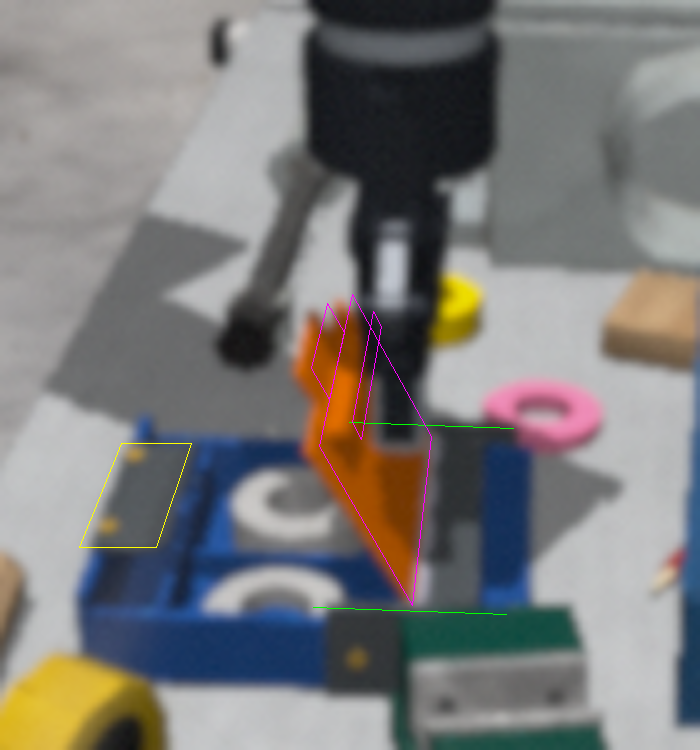

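Call:
arm_command([
  [-6,0,-1,0,0,0,1],
  [-6,0,-1,0,0,0,1],
  [-6,0,0,0,0,0,1],
  [-6,0,1,0,0,0,1],
])

```text
time: 4.6
tcp_pos: [0.5379, -0.2772, 0.075]
eef_rot: [-0.0, 1.0, 0.014, -0.0]
wrist_force: [1.4, 0.6, 0.3]
width: 0.0002
```

```bash
python3 look.py s5 0.7 0
```

```text
t 4.6 tcp [ 0.5379 -0.2772  0.075 ] F [1.4 0.6 0.3] yaw 0.029 z [-0.001  0.    -1.   ] w 0.0 q [-0.49  0.5   1.7   0.    0.94  1.05]
X 45.1 Z 37.5
```

View pics/s5.png

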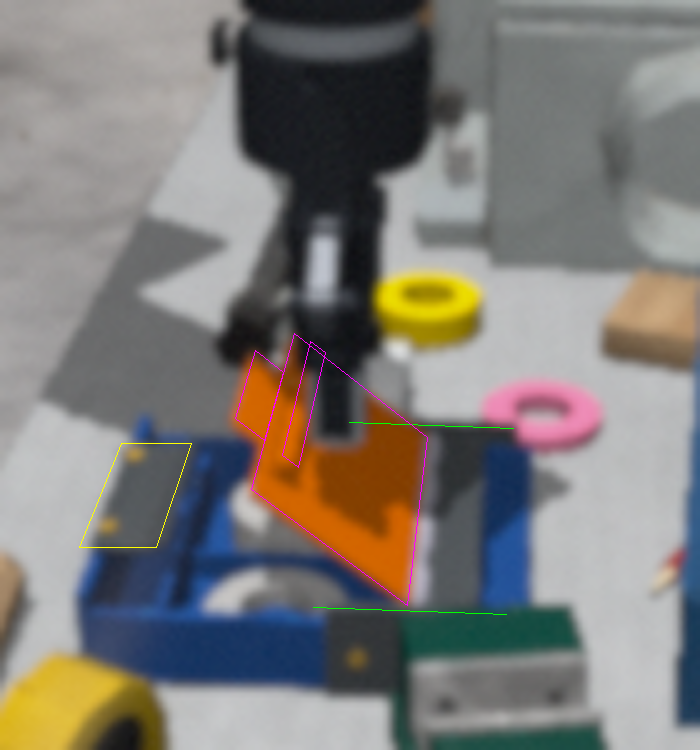

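Call:
arm_command([
  [-2,0,4,0,0,0,1],
  [-2,0,4,0,0,0,1],
  [-2,0,4,0,0,0,1],
  [-2,0,5,0,0,0,1],
  [-1,0,5,0,0,0,1],
])

```text
time: 5.28
tcp_pos: [0.526, -0.2776, 0.0517]
eef_rot: [-0.0, 1.0, 0.014, -0.002]
wrist_force: [-1.3, -0.3, 1.3]
width: -0.0002
```

```bash
python3 look.py s6 0.25 0
```

```text
t 5.275 tcp [ 0.526  -0.2776  0.0517] F [-1.3 -0.3  1.3] yaw 0.029 z [-0.004  0.001 -1.   ] w -0.0 q [-0.5   0.51  1.75 -0.    0.88  1.04]
X 57.0 Z 14.2
```

View pics/s6.png

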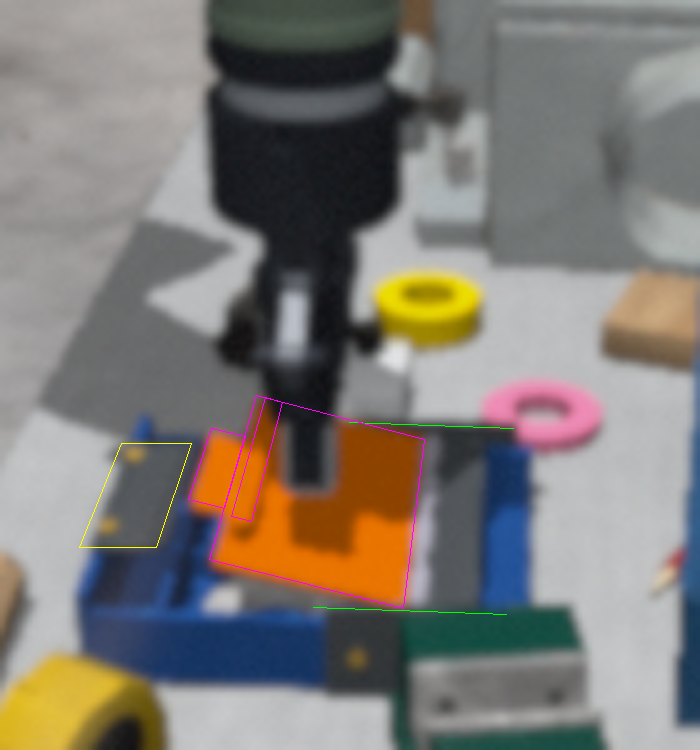

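Call:
arm_command([
  [0,0,4,0,0,0,1],
  [0,0,4,0,0,0,1],
  [0,0,3,0,0,0,1],
  [0,0,2,0,0,0,1],
  [0,0,2,0,0,0,1],
])

```text
time: 5.95
tcp_pos: [0.5274, -0.2775, 0.0392]
eef_rot: [-0.0, 1.0, 0.014, -0.0]
wrist_force: [-2.8, 4.0, 15.1]
width: -0.0
```

```bash
python3 look.py s7 0.0 0
```

```text
t 5.95 tcp [ 0.5274 -0.2775  0.0392] F [-2.8  4.  15.1] yaw 0.028 z [-0.001  0.    -1.   ] w -0.0 q [-0.5   0.53  1.76  0.    0.85  1.04]
X 55.6 Z 1.7
```

View pics/s7.png

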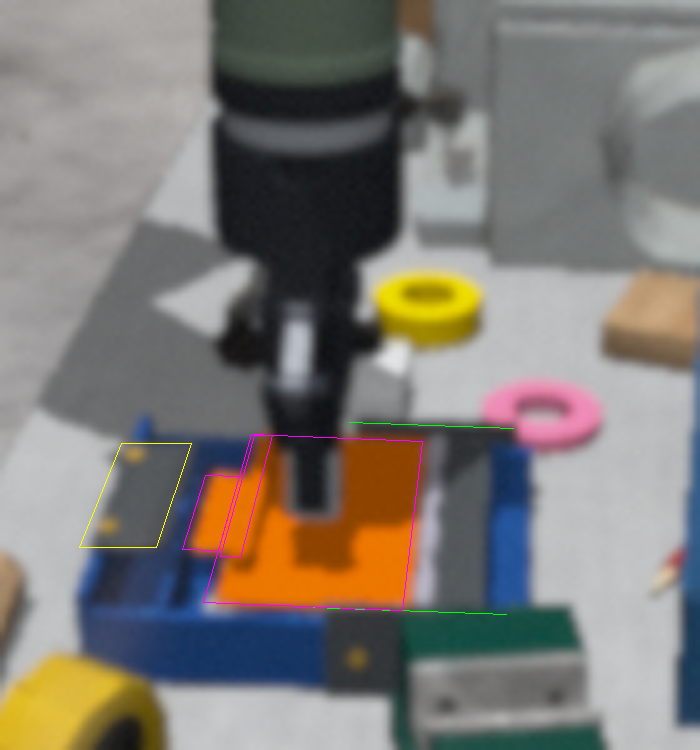

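Call:
arm_command([
  [-4,0,0.5,0,0,0,1],
  [-4,0,0.5,0,0,0,1],
])

```text
time: 6.25
tcp_pos: [0.5219, -0.2779, 0.0395]
eef_rot: [0.001, 1.0, 0.014, 0.003]
wrist_force: [2.8, -0.1, 1.6]
width: 0.0003
```

```bash
python3 look.py s8 0.0 0
```

```text
t 6.25 tcp [ 0.5219 -0.2779  0.0395] F [ 2.8 -0.1  1.6] yaw 0.028 z [ 0.005 -0.001 -1.   ] w 0.0 q [-0.51  0.52  1.78  0.    0.84  1.03]
X 61.1 Z 2.0
```

View pics/s8.png

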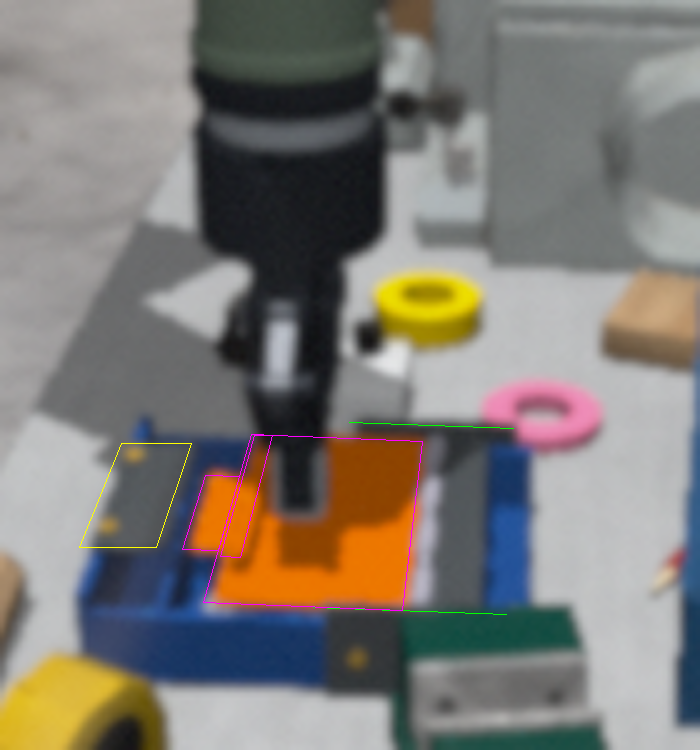

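Call:
arm_command([
  [-4,0,1.2,0,0,0,1],
  [-4,0,1.2,0,0,0,1],
  [-4,0,1.2,0,0,0,1],
])

```text
time: 6.68
tcp_pos: [0.5135, -0.2784, 0.0392]
eef_rot: [0.001, 1.0, 0.013, 0.007]
wrist_force: [1.8, 2.6, 10.1]
width: -0.0001
```

```bash
python3 look.py s9 0.0 0.004
```

```text
t 6.675 tcp [ 0.5135 -0.2784  0.0392] F [ 1.8  2.6 10.1] yaw 0.026 z [ 0.015 -0.002 -1.   ] w -0.0 q [-0.52  0.51  1.8   0.01  0.82  1.02]
X 69.5 Z 1.7
```

View pics/s9.png

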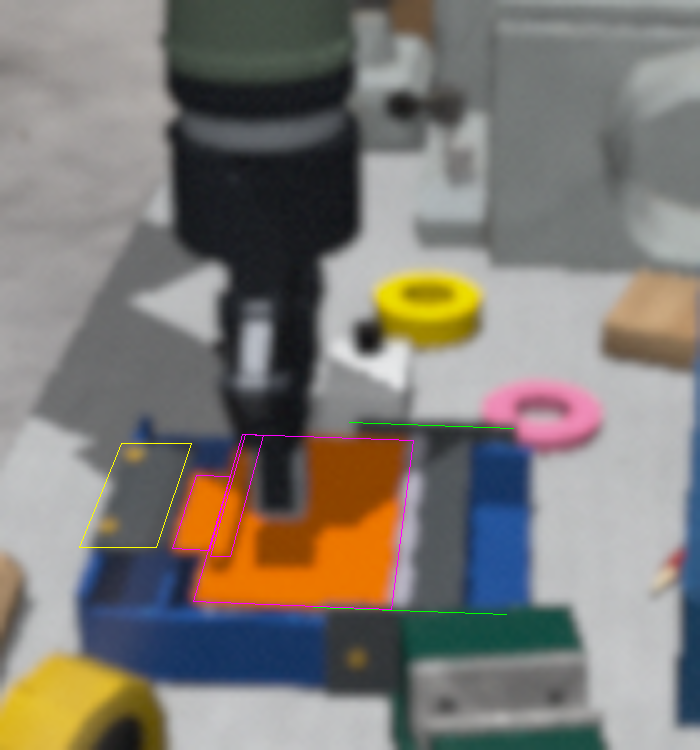

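Call:
arm_command([
  [-4,0,1.3,0,-0.015,0,1],
  [-4,0,1.3,0,0,0,1],
  [-4,0,1.3,0,0,0,1],
])

```text
time: 7.1
tcp_pos: [0.5054, -0.2787, 0.0392]
eef_rot: [0.002, 1.0, 0.012, 0.005]
wrist_force: [1.4, 2.5, 10.3]
width: -0.0003
```

```bash
python3 look.py s10 0.0 0.014
```

```text
t 7.1 tcp [ 0.5054 -0.2787  0.0392] F [ 1.4  2.5 10.3] yaw 0.024 z [ 0.01  -0.004 -1.   ] w -0.0 q [-0.52  0.5   1.82  0.    0.81  1.02]
X 77.6 Z 1.7
```

View pics/s10.png

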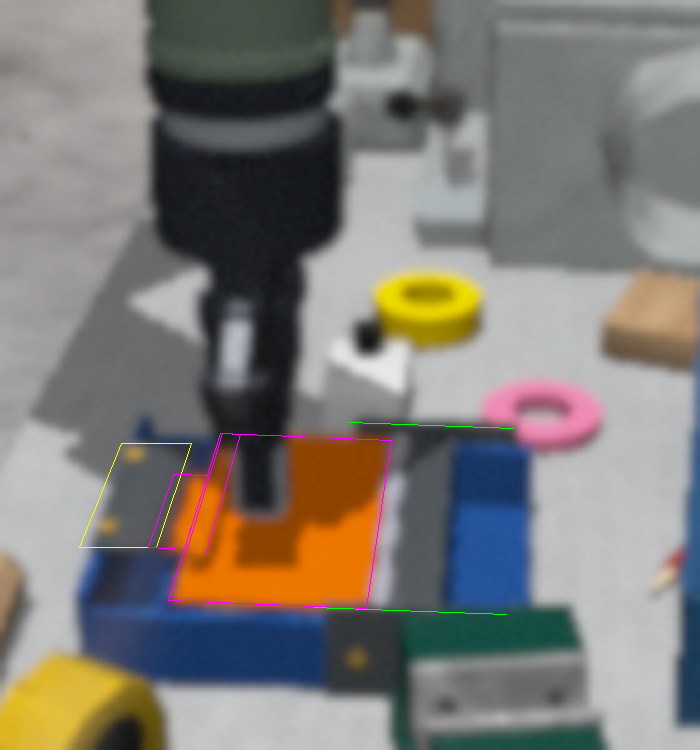

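Call:
arm_command([
  [-4,0,1.2,0,-0.01,0,1],
  [-4,0,1.2,0,0,0,1],
  [-4,0,1.2,0,0,0,1],
])

```text
time: 7.52
tcp_pos: [0.4971, -0.279, 0.0392]
eef_rot: [0.003, 1.0, 0.011, 0.005]
wrist_force: [2.5, 3.1, 10.1]
width: 0.0002
```

```bash
python3 look.py s11 0.0 0.022
```

```text
t 7.525 tcp [ 0.4971 -0.279   0.0392] F [ 2.5  3.1 10.1] yaw 0.022 z [ 0.01  -0.006 -1.   ] w 0.0 q [-0.53  0.49  1.83 -0.    0.8   1.02]
X 85.9 Z 1.7
```

View pics/s11.png

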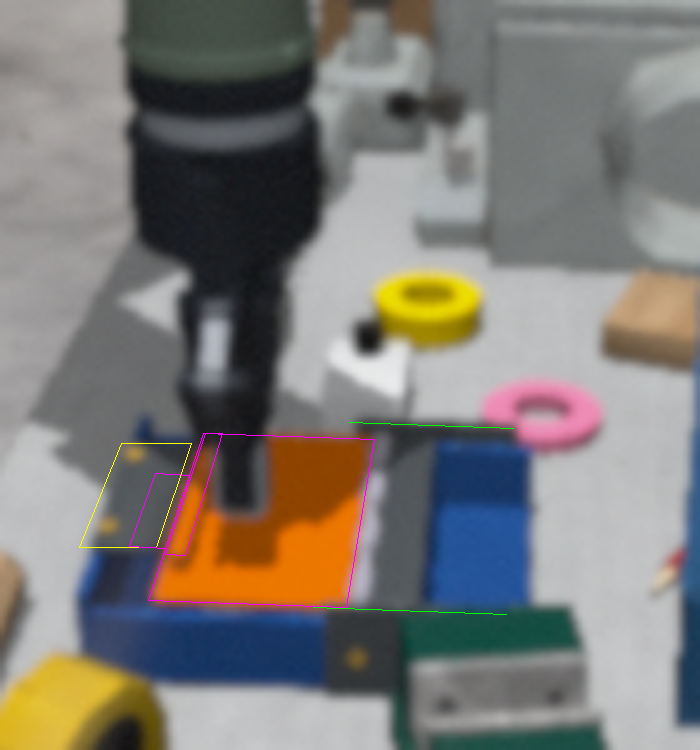

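Call:
arm_command([
  [-4,0,1,0,-0.01,0,1],
  [-3.5,0,1,0,0,0,1],
])

```text
time: 7.82
tcp_pos: [0.4932, -0.2801, 0.0393]
eef_rot: [0.004, 1.0, 0.01, 0.004]
wrist_force: [3.0, 2.5, 6.8]
width: 0.0
```

```bash
python3 look.py s12 0.0 0.026
```

```text
t 7.825 tcp [ 0.4932 -0.2801  0.0393] F [3.  2.5 6.8] yaw 0.021 z [ 0.009 -0.009 -1.   ] w 0.0 q [-0.53  0.49  1.84 -0.    0.8   1.02]
X 89.8 Z 1.8
```

View pics/s12.png

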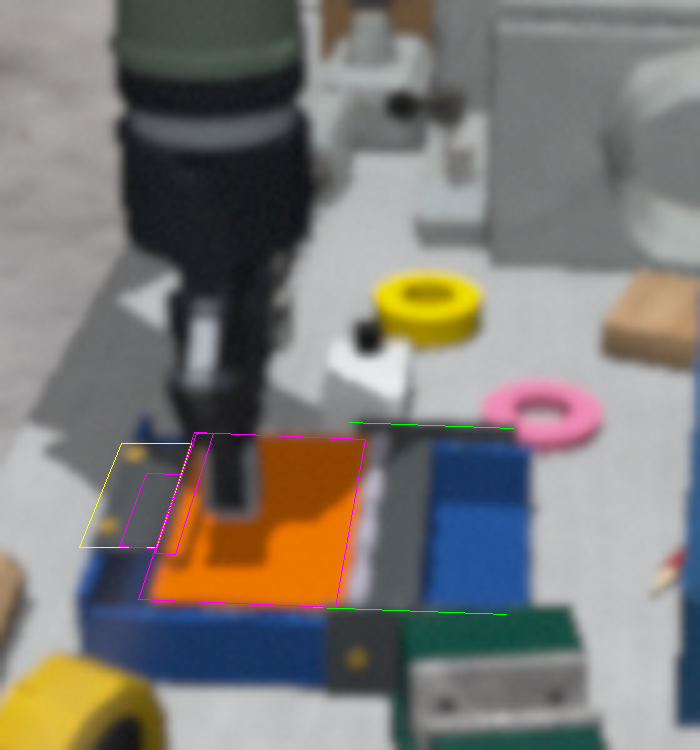

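Call:
arm_command([
  [-4,-0.5,1,0.009,-0.01,0,1],
  [-4,0,1,0,0,0,1],
  [-4,0,1,0,0,0,1],
])

```text
time: 8.25
tcp_pos: [0.4917, -0.2806, 0.0395]
eef_rot: [0.002, 1.0, 0.008, 0.011]
wrist_force: [10.1, 6.4, 4.4]
width: -0.0002
```

```bash
python3 look.py s13 0.0 0.026
```

```text
t 8.25 tcp [ 0.4917 -0.2806  0.0395] F [10.1  6.4  4.4] yaw 0.016 z [ 0.023 -0.004 -1.   ] w -0.0 q [-0.54  0.48  1.85  0.01  0.79  1.  ]
X 91.3 Z 2.0
```

View pics/s13.png

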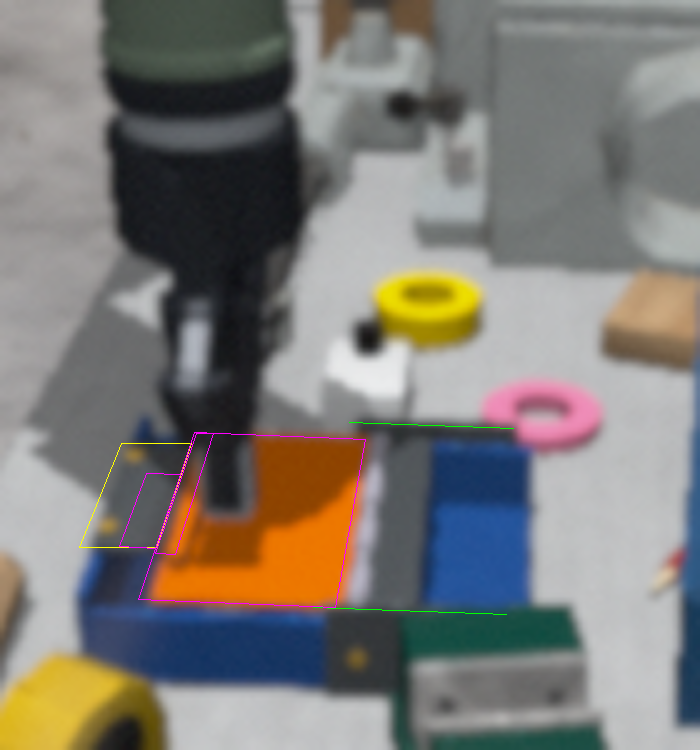

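Call:
arm_command([
  [-6,0,1,0,-0.02,0,1],
  [-6,0,1,0,0,0,1],
])

```text
time: 8.55
tcp_pos: [0.4916, -0.2808, 0.0397]
eef_rot: [0.003, 1.0, 0.005, 0.014]
wrist_force: [15.1, 6.1, 0.3]
width: -0.0001
```

```bash
python3 look.py s14 0.0 0.023
python3 - <<'E'
from h import *
w=optics.read_camera('wrist'); save(w,'w14')
E
```

```text
t 8.55 tcp [ 0.4916 -0.2808  0.0397] F [15.1  6.1  0.3] yaw 0.009 z [ 0.028 -0.007 -1.   ] w -0.0 q [-0.54  0.48  1.86  0.01  0.78  1.01]
X 91.4 Z 2.2
```

View pics/s14.png

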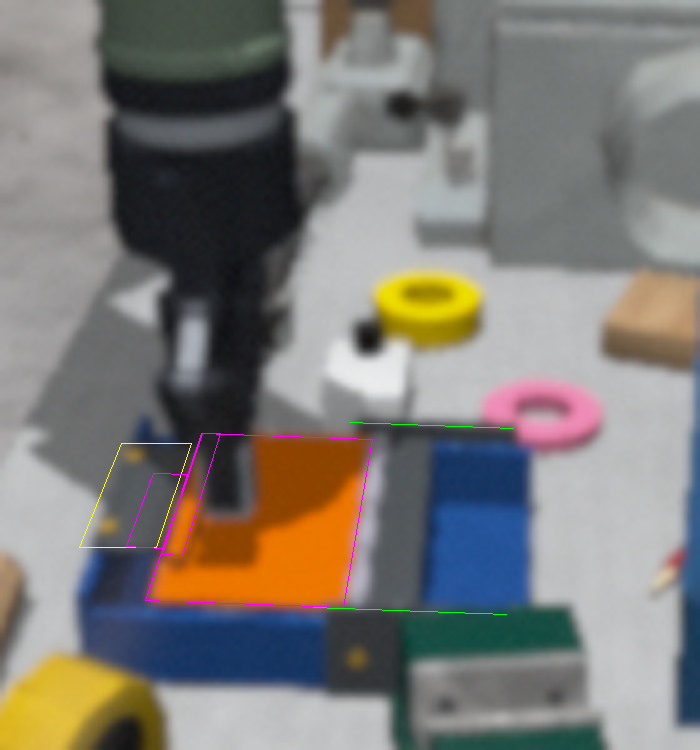

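View pics/w14.png

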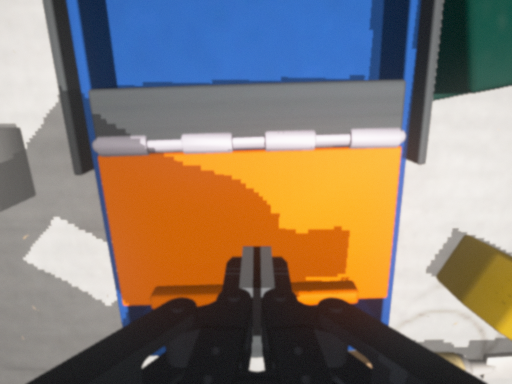

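Call:
arm_command([
  [2,0,-1,0,-0.02,0,1],
  [2,0,-4,0,0,0,1],
  [0,0,-15,0,0,0,1],
  [0,0,-35,0,0,0,1],
  [0,0,-50,0,0,0,1],
  [0,0,-50,0,0,0,1],
])

```text
time: 9.4
tcp_pos: [0.4897, -0.278, 0.1948]
eef_rot: [-0.0, 1.0, 0.004, -0.003]
wrist_force: [0.2, -1.1, -0.2]
width: 0.0004
```

```bash
python3 look.py s15 0.0 0.023
python3 - <<'E'
from h import *
w=optics.read_camera('wrist'); save(w,'w15')
E
```

```text
t 9.4 tcp [ 0.4897 -0.278   0.1948] F [ 0.2 -1.1 -0.2] yaw 0.009 z [-0.007  0.001 -1.   ] w 0.0 q [-0.54  0.33  1.65 -0.    1.17  1.03]
X 93.3 Z 157.3
```

View pics/s15.png

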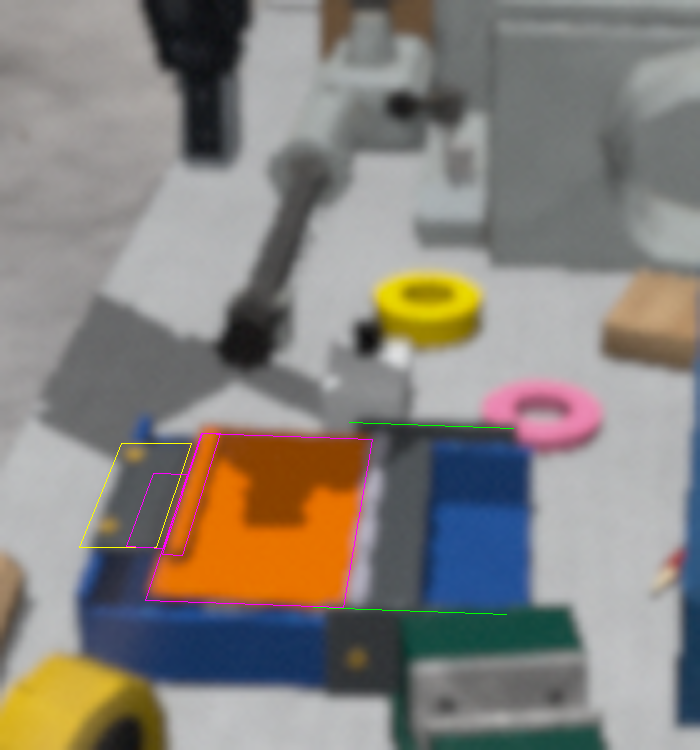

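View pics/w15.png

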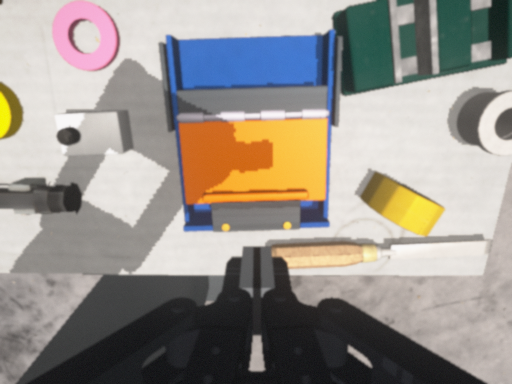

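```bash
python3 - <<'E'
from h import *
t=optics.read_camera('top'); save(t,'t16'); 
print([ (q,[(np.round(d['pixel']),round(d['p'],2)) for d in nets.tip_of(t,q)[:1]]) for q in ['block','tape','offcut','lip_edge','flap_ridge']])
st(); print(workorder.job_done())
E
```

```text
[('block', [(array([216., 203.]), 0.73)]), ('tape', []), ('offcut', [(array([154., 165.]), 0.96)]), ('lip_edge', []), ('flap_ridge', [])]
t 9.8 tcp [ 0.4897 -0.2776  0.1914] F [0.1 0.3 0.6] yaw 0.009 z [-0.009  0.002 -1.   ] w -0.0 q [-0.53  0.33  1.65 -0.    1.17  1.03]
the job is handed in; nothing more can be done
None
```

The tray's flap is closed and stays shut by itself. I handed the job in at about 9.8 s, and no verdict was reported.

**What I did:** With shut fingers behind the upright flap, I folded it down flat while the carriage was still drawn back. I then held it down with about 10 N and pushed it toward the lip until it came up against a stop. There it took 15 N without moving any further. The highest force I read was about 16 N, taken at the end of each move. I then lifted clear to about 0.19 m.

**Last checks:**
- **Flap:** After I lifted off, the side and wrist pictures show it flat, with the tongue under the lip and the rib right at the lip's edge.
- **Slide home:** Fitting the flap to my tray position gave about 23 mm. Fitting the lip instead puts the tray about 3.5 mm farther from the robot, which gives about 26 mm. The two disagree by the tray position error, but both are above the 21 mm limit.
- **Bystanders:** The block and the offcut are within about 5 pixels of where they started in the top view. The nets did not find the tape measure in the last top picture, probably because the arm hid it, but it looks undisturbed in the wrist picture.
- **Rings:** They are hidden under the closed flap, so I could not check them. Nothing touched them directly.

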